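# Put a recipe-book stand up on its flip-down leg and hold it

## Robot

A 6-joint arm with a two-finger parallel gripper is mounted at the origin on the work surface. World frame = base frame: x ahead of the robot, y to its left, z up, the work surface at z = 0. Lengths are in m, angles in rad, forces in N, time in s.
With the tool pointing down it reaches from about 0.375 to 0.925 m from the base axis. Payload 5.7 kg.
Tool frame: the origin (TCP) lies at the very end of the fingers, on their centre line; the grasp point (between the pads) lies 19 mm behind it; z points along the fingers, y is the line along which they close (so a half turn about z gives the same grasp; the last joint's range is limited). The gripper opens to 85 mm and grips with 20 to 120 N. Pads are 22 mm wide; open, the fingers measure 114 mm over their backs; the gripper's body (76 mm by 85 mm) begins 54 mm behind the grasp point. The pads swing forward as they close: fully open they stand 13 mm farther back than shut.
Start: joints at [-1.219, 0.359, 1.51, -0, 1.272, -0.115], TCP at [0.27, -0.536, 0.231] pointing down, gripper open.
Joint ranges: [-2.97, 2.97], [-1.01, 2.36], [0.21, 2.38], [-0.96, 4.11], [0.2, 2.71], [-2.98, 2.98]. Speed limits (rad/s): [2.39, 2.39, 3.14, 3.14, 3.14, 3.14].

## Interface

Orientations are given as a unit quaternion [w, x, y, z].
In Python, from cell import bot gives the robot as it stands.
- The arm moves only by the shell command python3 jog.py 'ROWS' [FORCE]. ROWS is a JSON object with one list for each field, all of the same length, 1 to 12, a row being the entries at one place: x, y, z (the shift in m), turn (a turn about the tool's z in rad), jaw (the opening from 0.0 (shut) to 1.0 (fully open)); each row shifts and turns the commanded pose from where the row before left it, along the tool's axes as they then stand; what a row does not reach is not made up. A row lasts 1/8 s, in which the tool goes at most 0.0625 m and 0.188 rad, less where a joint would pass 70% of its speed; a pose out of reach is approached as far as the arm can. The fingers move at their own pace and stop on an object; FORCE is the grip in N (left out, the last holds). Time passes only in rows, so rows that do not move let the fingers close. It prints the time, the measured TCP pose, the force, the opening and the grip force at its end. Input that does not fit is refused with a message, and nothing moves.
- bot.sense(): the state, without advancing time (a new reading comes with each control period).
- bot.grab_frame(name): name is "side" or "top" or "wrist"; returns a dict with "img" (384x512x3 uint8, red, green, blue), "vfov" (degrees; the focal length in pixels is half the picture's height over the tangent of half this angle, whatever the lens; pixels are square), "cx", "cy" (the principal point, pixels), "D" ([k1, k2, p1, p2, k3] as OpenCV has them; the pictures are not rectified), "xyz" and "orientation" of the camera in the world. Camera axes: x right, y down, z forward; pixel columns grow to the right and rows downward; lengths in m; the calibration is good to about 2 mm. A picture is of the moment at which its call begins. There is no depth.
- bot.finish_job(): hands the job in; it is judged then, once.
The state is a dict: "time": time; "joints": joint angles; "joint_velocities": joint speeds; "joint_torque": joint torques, N m; "tcp_pos": TCP position; "tool_rot": TCP orientation; "contact_force": force on the tool from outside, world axes, zero at the start; "torque": the same for the moment, N m; "opening": opening from 0.0 (shut) to 1.0 (fully open); "gripper_force": force on a finger pad.
Only numpy, scipy, OpenCV 4.12 (cv2) and the standard library are available. Lean on these libraries where they do the work, as an engineer would, in place of code of your own. Each camera call takes 0.05 s, during which the arm holds its last target. There are 200 camera calls.

## Task

The empty recipe-book stand leans face-in against the toaster with its rear leg folded up: flip the leg down until it snaps over centre against its stop, then tip the stand back, about where it is, so that it stands on its bottom rail and its leg, clear of the toaster. Finish while still gripping its top rail, in the half away from the cookbook so that your hand is out of the way, holding the stand so that it cannot tip when I lay the heavy book on it. Do not let the stand fall over, and leave everything else on the counter where it is.

Things in the scene. Friction and masses are not known exactly. Their poses are not given: they have to be found in the camera images.
- stand: Book stand, 0.9 kg: hoop of 14 mm steel tube, 260 mm wide (y), 250 high (z), a grey 4 mm plate in it from z = 30 to 202 mm; in front (-x) a ledge at z = 32 mm, 47 deep. Origin: middle of the underside of the round bottom rail; z up the plate, +x out of the back (leg side). At the start its top leans about 0.35 rad towards -x onto the toaster's edge; on its leg it reclines 0.21 to +x.
- rail (a point): Middle of the top rail's axis: bare steel tube, 14 mm diameter, along the stand's y, 130 mm to either side, 243 mm above the stand's origin. The hoop is open for 34 mm below it, but for the side tubes at y = +-123 mm.
- hinge (a point): Axis of the leg's hinge, which runs along the stand's y: at x = 26, z = 115 mm in the stand's frame.
- foot (a point): Centre of the leg's rubber foot: cross bar, 16 mm diameter, 46 mm long along the stand's y, 115 mm from the hinge at the end of the flat leg (18 mm wide, 5 thick). Folded it is just below the top rail's height, 42 mm out of the back from the plate's plane; both flat ends are free.
- leg (a joint): Leg angle: 0 folded (pointing up the back), grows as the foot swings out of the back and down (positive turn about the stand's +y), stop at 2.29. A side spring pulls it shut below 1.14 (centre) and open beyond, about 1 N at the foot; while the stand leans on the toaster the leg's weight helps, so let go at 1.1 or more it drops to the stop by itself.
- toaster: Long steel toaster that does not move, 160 (x) x 320 (y) x 170 mm high, flat top; origin: centre of its underside. The stand leans on its +x side.
- cookbook: Closed cloth-bound hardback lying flat, 195 x 250 x 32 mm, on one side of the stand (its +y or its -y side) and a fruit bowl on the other; origin: centre of its underside. To be left alone.
- fruit_bowl: White bowl, 230 mm across, 75 mm high; origin: centre of its underside. To be left alone.
- mug: White mug, 82 mm across, 95 mm high; origin: centre of its underside. To be left alone.
- pepper_mill: Dark wooden pepper mill, 54 mm across, 176 mm high; origin: centre of its underside. To be left alone.
- jar: Amber glass jar with steel lid, 80 mm across, 130 mm high; origin: centre of its underside. To be left alone.
- salt_pot: White salt pot with wooden lid and knob, 76 mm across, 74 mm high; origin: centre of its underside. To be left alone.

How it is judged:
On the way, in this order (a step that is already met when the one before it is completed fails the run):
1. the leg is fully down against its stop (value of joint leg above 2.2 rad), for 0.2 s.
2. the stand stands on its bottom rail and its leg (height (world z) of foot below 0.014 m and height (world z) of stand below 0.008 m and angle between stand's own z axis and vertical below 0.3 rad and angle between stand's own y axis and vertical between 1.5 and 1.64 rad), for 0.2 s.
At the end, for the whole second after the job is handed in: Leg at its stop; bottom rail and foot on the counter (within 8 and 6 mm), reclined under 17 degrees, still, within 80 mm of its start, off the toaster; fingers grip the top rail (over 4 N) 20 mm or more past its middle on the side away from the book (all of step 2 and value of joint leg above 2.2 rad and distance of stand from where it was at the start of the episode below 0.08 m and linear speed of stand below 0.02 m/s and contact force between stand and toaster below 0.1 N and contact force between the fingers and stand above 4 N and z of the grasp point in the frame of stand between 0.215 and 0.275 m and x of the grasp point in the frame of stand between -0.02 and 0.02 m and ((y of cookbook in the frame of stand above 0.1 m and y of the grasp point in the frame of stand below -0.02 m) or (y of cookbook in the frame of stand below -0.1 m and y of the grasp point in the frame of stand above 0.02 m))); the arm keeps its last pose, push and grip.
It fails at once if the stand is knocked over (angle between stand's own z axis and vertical above 0.7 rad).
It fails at once if something else on the counter is moved more than 30 mm (distance of any of cookbook, fruit_bowl, mug, pepper_mill, jar, salt_pot from where it was at the start of the episode above 0.03 m).
It also fails if it takes over 54 s, if anything falls off the work surface, if the arm or the gripper's body presses on something with over 40 N, if the wrist force passes 120 N, or if a joint passes its speed limit or range.

## Working session

There is one attempt and no reset: what is moved stays moved. The work goes in short steps, Python scripts to look and compute and a shell command to move; the robot and the scene stay as the last step left them, time stands still between calls to the robot, and variables do not carry over. Pictures are saved under pics/ and viewed, at most 10 in all, crops included, and the job is handed in when it is done.

```bash
ls; mkdir -p pics; cat > h.py <<'E'
import numpy as np, cv2
from scipy.spatial.transform import Rotation as R
from cell import bot
def rot(q): return R.from_quat([q[1],q[2],q[3],q[0]]).as_matrix()
def K(f):
    h=f["img"].shape[0]; fl=h/2/np.tan(np.radians(f["vfov"])/2)
    return np.array([[fl,0,f["cx"]],[0,fl,f["cy"]],[0,0,1.]])
def ray(f,uv):
    p=cv2.undistortPoints(np.array(uv,float).reshape(-1,1,2),K(f),np.array(f["D"],float)).reshape(-1,2)
    d=np.c_[p,np.ones(len(p))]@rot(f["orientation"]).T
    return np.array(f["xyz"]),d/np.linalg.norm(d,axis=1,keepdims=True)
def onz(f,uv,z):
    o,d=ray(f,uv); return o+d*((z-o[2])/d[:,2])[:,None]
def tri(f1,uv1,f2,uv2):
    o1,d1=ray(f1,uv1);o2,d2=ray(f2,uv2);out=[]
    for a,b in zip(d1,d2):
        t=np.linalg.lstsq(np.c_[a,-b],o2-o1,rcond=None)[0]
        p,q=o1+a*t[0],o2+b*t[1]; out.append(np.r_[(p+q)/2,np.linalg.norm(p-q)])
    return np.array(out)
def proj(f,P):
    M=rot(f["orientation"]); p=(np.array(P,float).reshape(-1,3)-np.array(f["xyz"]))@M
    return cv2.projectPoints(p.reshape(-1,1,3),np.zeros(3),np.zeros(3),K(f),np.array(f["D"],float))[0].reshape(-1,2)
def save(f,n): cv2.imwrite(n,f["img"][:,:,::-1])
E
python3 - <<'E'
from h import *
import pickle
fs={n:bot.grab_frame(n) for n in("side","top","wrist")}
pickle.dump(fs,open("f0.pkl","wb"))
for n,f in fs.items(): print(n,f["vfov"],f["xyz"],rot(f["orientation"])[:,2].round(3))
s,t=fs["side"]["img"],fs["top"]["img"]
cv2.imwrite("pics/a.png",np.vstack([s,t])[:,:,::-1][:, :]) 
cv2.imwrite("pics/side0.png",cv2.resize(s,(800,600))[:,:,::-1]); cv2.imwrite("pics/top0.png",cv2.resize(t,(800,600))[:,:,::-1])
print(bot.sense())
E
```

```text
cell.py
jog.py
pics
side 55.49357888777544 [ 0.48579345 -0.80040333  0.70994032] [ 0.134  0.833 -0.537]
top 51.25341322360743 [0.45137102 0.03381359 1.18626518] [ 0.149 -0.01  -0.989]
wrist 68.87320868854172 [ 0.33797266 -0.50135794  0.37395145] [-0.265 -0.132 -0.955]
{'time': 0.15, 'joints': array([-1.21912208e+00,  3.59357086e-01,  1.51119384e+00,  1.05193558e-05,
        1.27247740e+00, -1.15133087e-01]), 'joint_velocities': array([ 0.00048473, -0.00188509, -0.00415516, -0.00086559,  0.00093187,
        0.00067183]), 'joint_torque': array([-1.07722397e-03, -5.28037369e+01, -2.78928995e+01, -3.52142742e-04,
        8.15191685e-03, -3.70834414e-05]), 'tcp_pos': array([ 0.26982072, -0.53532437,  0.23063242]), 'tool_rot': array([-7.13414737e-04,  9.72884905e-01,  2.31288663e-01, -7.97099853e-05]), 'contact_force': array([ 0.11089041, -0.42781705, -0.71241265]), 'torque': array([ 0.02578402, -0.00339767, -0.01707587]), 'gripper_force': 0.0, 'opening': 0.9993727460987731}
```

View pics/side0.png

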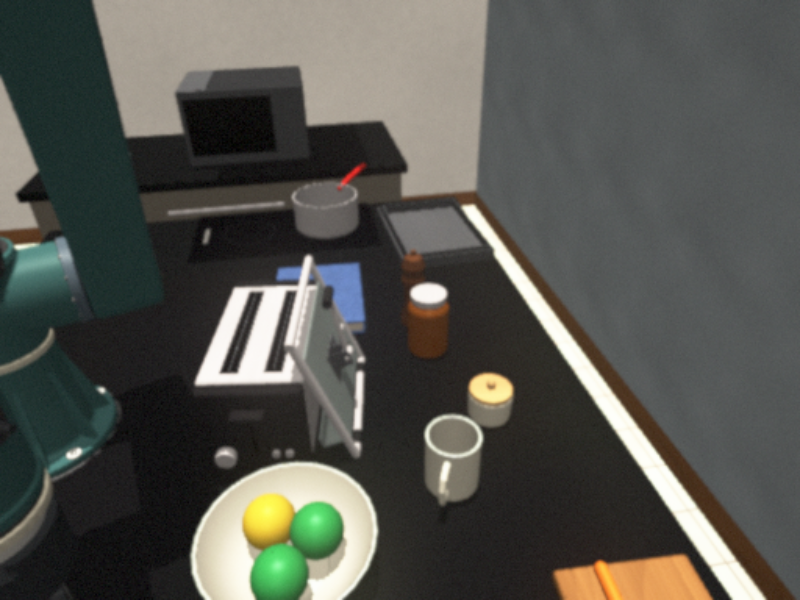

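View pics/top0.png

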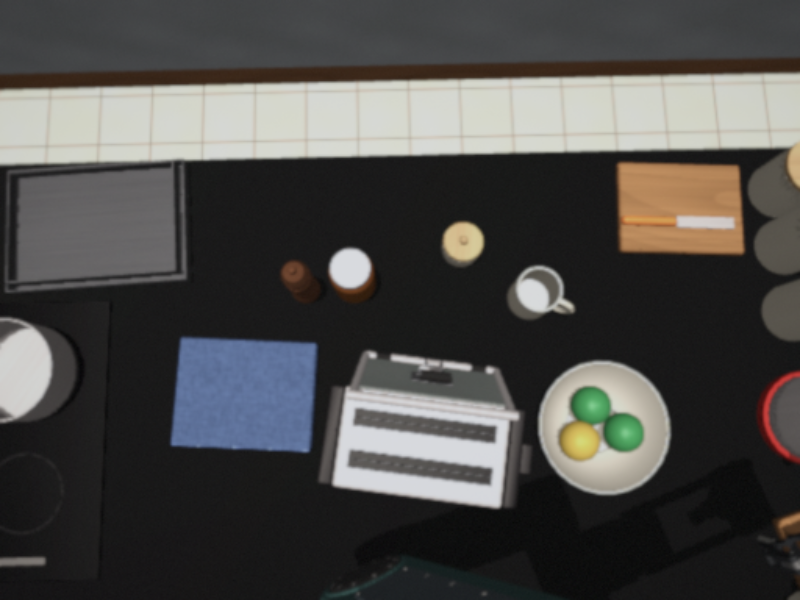

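The cookbook (blue) is on the stand's +y side (left in the top view at about (245,395)). The bowl is on the -y side at (605,427). The stand's top rail runs (345,392)-(520,412) in the top view and (310,262)-(297,350) in the side view. The dark foot bar is at (432,376) in the top view and (327,297) in the side view.

```bash
python3 - <<'E'
from h import *
import pickle
fs=pickle.load(open("f0.pkl","rb")); s,t=fs["side"],fs["top"]; k=.64
ps=np.array([[310,262],[297,350],[327,297],[355,450],[360,357]])*k
pt=np.array([[345,392],[520,412],[432,376],[497,372],[370,355]])*k
print(tri(s,ps[:3],t,pt[:3]).round(3)); print(onz(t,pt[3:],.007).round(3))
for n,p,z in(("jar",(351,267),.13),("mill",(295,270),.176),("mug",(538,285),.095),("salt",(463,240),.074),("book",(245,395),.03),("bowl",(605,427),.075)):
    print(n,onz(t,[np.array(p)*k],z).round(3))
c=t["img"][200:300,200:350]; cv2.imwrite("pics/tc.png",cv2.resize(c,None,fx=5,fy=5,interpolation=cv2.INTER_CUBIC)[:,:,::-1])
print(rot(bot.sense()["tool_rot"]).round(3))
E
```

```text
[[ 0.482  0.11   0.217  0.001]
 [ 0.448 -0.156  0.225  0.008]
 [ 0.503 -0.024  0.224  0.001]]
[[ 0.518 -0.16   0.007]
 [ 0.557  0.078  0.007]]
jar [[0.699 0.103 0.13 ]]
mill [[0.685 0.193 0.176]]
mug [[ 0.666 -0.227  0.095]]
salt [[ 0.757 -0.099  0.074]]
book [[0.487 0.308 0.03 ]]
bowl [[ 0.413 -0.334  0.075]]
[[ 0.893  0.45  -0.   ]
 [ 0.45  -0.893  0.001]
 [ 0.    -0.001 -1.   ]]
```

```bash
python3 jog.py '{"x":[0.045,0.045,0.045,0.045,0.045,0.045,0.045,0.045,0.045,0.045],"y":[-0.034,-0.034,-0.034,-0.034,-0.034,-0.034,-0.034,-0.034,-0.034,-0.034],"z":[-0.026,-0.026,-0.026,-0.026,0,0,0,0,0,0],"turn":[0,0,0,0,0,0,0,0,0,0],"jaw":[1,1,1,1,1,1,1,1,1,1]}' 20 && python3 jog.py '{"x":[0,0,0,0,0],"y":[0,0,0,0,0],"z":[0,0,0,0,0],"turn":[0.1485,0.1485,0.1485,0.1485,0],"jaw":[1,1,1,1,1]}'
python3 - <<'E'
from h import *
import pickle
f=bot.grab_frame("wrist"); pickle.dump(f,open("w1.pkl","wb")); save(f,"pics/w1.png")
print(f["xyz"],rot(bot.sense()["tool_rot"]).round(3),bot.sense()["joints"].round(2),bot.sense()["contact_force"])
print(proj(f,[[.482,.11,.217],[.448,-.156,.225],[.503,-.024,.224]]))
E
```

```text
time: 1.4
tcp_pos: [0.5193, -0.0278, 0.3352]
tool_rot: [0.0, 0.973, 0.231, -0.0]
contact_force: [1.3, -0.8, -0.8]
opening: 1.0
gripper_force: 0.0
time: 2.02
tcp_pos: [0.5186, -0.0296, 0.335]
tool_rot: [-0.0, 0.998, -0.063, -0.0]
contact_force: [0.8, -1.2, -0.2]
opening: 0.999
gripper_force: 0.0
[ 0.59426056 -0.03881788  0.47839562] [[ 0.992 -0.124 -0.001]
 [-0.124 -0.992  0.   ]
 [-0.001 -0.    -1.   ]] [-0.19  0.16  1.53  0.    1.45  1.5 ] [ 0.76075679 -1.01770586 -0.10550575]
[[116.01435003 237.20033218]
 [379.58509662 240.96608335]
 [242.19810979 205.11829164]]
```

View pics/w1.png

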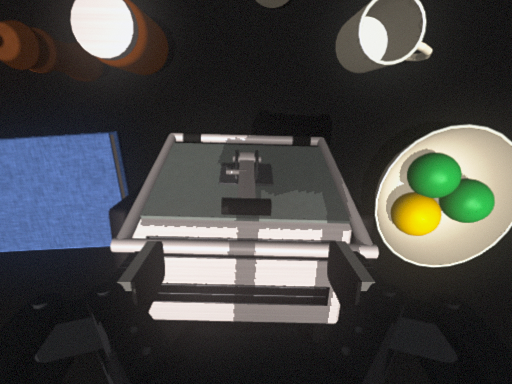

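The wrist view shows the rail from (115,245) to (377,252), and the dark foot bar at columns 223-271, rows 199-215. I'll take a second wrist view from a shifted place.

```bash
python3 jog.py '{"x":[0.04,0.04,0],"y":[0,0,0],"z":[0,0,0],"turn":[0,0,0],"jaw":[1,1,1]}'
python3 - <<'E'
from h import *
import pickle
f1=pickle.load(open("w1.pkl","rb"));f=bot.grab_frame("wrist"); pickle.dump(f,open("w2.pkl","wb")); save(f,"pics/w2.png")
print(bot.sense()["tcp_pos"])
def foot(f,box):
    x0,y0,x1,y1=box; g=f["img"][y0:y1,x0:x1].max(2)
    m=(g<40).astype(np.uint8); n,l,st,c=cv2.connectedComponentsWithStats(m); o=[(st[i].tolist(),(c[i]+[x0,y0]).round(1)) for i in range(1,n) if st[i][4]>150]; return o
print(foot(f1,(190,185,300,230))); 
print(proj(f,[[.482,.11,.217],[.448,-.156,.225],[.503,-.024,.224]]))
E
```

```text
time: 2.45
tcp_pos: [0.6003, -0.0403, 0.3345]
tool_rot: [-0.0, 0.998, -0.062, 0.0]
contact_force: [0.1, -0.4, 0.2]
opening: 1.0
gripper_force: 0.0
[ 0.59867683 -0.0399419   0.33450948]
[]
[[125.51144668 304.33691639]
 [368.50831949 309.65415465]
 [242.02279789 279.17467652]]
```

View pics/w2.png

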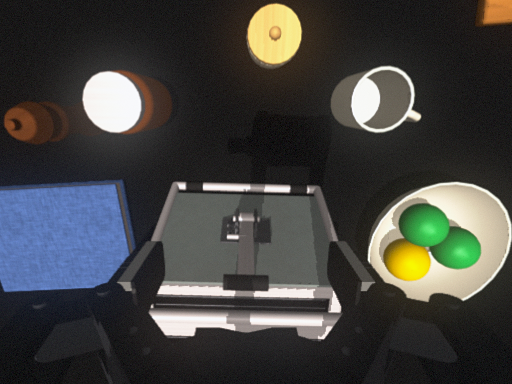

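In the second view the foot bar is at columns 223-269, rows 275-290. The rail is near row 312, partly behind the fingers.

```bash
python3 - <<'E'
from h import *
import pickle
f1=pickle.load(open("w1.pkl","rb"));f2=pickle.load(open("w2.pkl","rb"));t=pickle.load(open("f0.pkl","rb"))["top"]
def bar(f,box,th):
    x0,y0,x1,y1=box; g=f["img"][y0:y1,x0:x1].mean(2)
    m=((g<th)*255).astype(np.uint8); n,l,st,c=cv2.connectedComponentsWithStats(m); i=1+st[1:,4].argmax(); print(st[i]+[x0,y0,0,0,0],(c[i]+[x0,y0]).round(1)); s=st[i]
    return [x0+s[0]+s[2]/2-.5,y0+s[1]+s[3]/2-.5]
print(f1["img"][195:222,247].mean(1).round(), f2["img"][268:296,247].mean(1).round())
a=bar(f1,(205,190,290,225),30); b=bar(f2,(205,262,290,298),30)
print(a,b,tri(f1,[a],f2,[b]).round(4))
# rail ends from w1: rows of bright tube at several columns, in w1, outside plate
for f,cols,rows in((f1,(130,160,250,340,360),(232,262)),(f2,(175,210,300,320),(295,330))):
    for c in cols: print(c,f["img"][rows[0]:rows[1],c].mean(1).round().astype(int).tolist())
E
```

```text
[ 84.  87.  88.  57.  34.  33.  38.  37.  35.  39.  42.  39.  42.  41.
  42.  43.  43.  44.  42.  41.  64.  72.  70.  79.  91.  94. 135.] [ 94.  93.  95.  93.  93.  91.  77.  44.  28.  35.  35.  41.  39.  40.
  46.  41.  45.  43.  46.  44.  38.  39.  67. 134. 147. 143. 144. 145.]
[256 201   1   1   1] [256. 201.]
[247 276   1   1   1] [247. 276.]
[np.float64(256.0), np.float64(201.0)] [np.float64(247.0), np.float64(276.0)] [[ 0.508  -0.0339  0.2284  0.008 ]]
130 [97, 92, 87, 83, 77, 75, 75, 102, 135, 159, 181, 194, 215, 233, 244, 244, 240, 233, 227, 217, 116, 48, 43, 41, 45, 39, 41, 41, 38, 40]
160 [239, 238, 240, 242, 145, 109, 73, 79, 107, 74, 45, 45, 46, 45, 51, 49, 45, 48, 50, 49, 50, 54, 48, 49, 50, 51, 49, 50, 52, 49]
250 [139, 143, 141, 138, 144, 143, 97, 78, 60, 77, 89, 103, 111, 119, 128, 137, 157, 165, 165, 155, 147, 140, 132, 85, 54, 55, 74, 100, 137, 146]
340 [144, 141, 143, 146, 145, 141, 143, 140, 139, 88, 73, 79, 75, 75, 78, 73, 65, 56, 45, 41, 38, 47, 42, 42, 42, 48, 47, 35, 45, 44]
360 [126, 123, 125, 125, 122, 122, 117, 116, 107, 93, 85, 79, 80, 106, 111, 163, 187, 203, 216, 232, 240, 176, 81, 40, 40, 35, 46, 40, 46, 53]
175 [106, 99, 55, 36, 38, 44, 39, 40, 50, 110, 60, 37, 41, 59, 79, 91, 121, 150, 171, 193, 216, 237, 249, 249, 246, 241, 235, 232, 239, 240, 239, 240, 239, 237, 236]
210 [157, 96, 94, 56, 43, 41, 45, 41, 43, 58, 112, 63, 41, 40, 62, 78, 94, 123, 151, 174, 195, 220, 242, 249, 248, 247, 241, 234, 230, 237, 240, 243, 152, 56, 36]
300 [241, 241, 223, 114, 111, 59, 40, 43, 44, 39, 41, 43, 69, 52, 41, 40, 52, 77, 90, 119, 145, 170, 189, 212, 235, 248, 249, 246, 242, 237, 208, 149, 145, 146, 145]
320 [147, 148, 143, 94, 67, 52, 40, 33, 33, 40, 38, 37, 44, 65, 42, 39, 36, 67, 81, 104, 131, 158, 181, 201, 223, 240, 247, 248, 245, 241, 232, 164, 141, 143, 143]
```

```bash
python3 - <<'E'
from h import *
import pickle
f1=pickle.load(open("w1.pkl","rb"));f2=pickle.load(open("w2.pkl","rb"));
for f,r in((f1,206),(f2,282)):
    print(f["img"][r-4:r+5,215:280].mean((0,2)).round().astype(int).tolist())
print(tri(f1,[[247,206.5]],f2,[[246,282.3]]).round(4))
# rail: plane through w2 line and w1 rays
o2,d2=ray(f2,[[210,316.8],[320,318.7]]); n=np.cross(d2[0],d2[1])
o,d=ray(f1,[[130,245.2],[250,247.2],[360,246.8]])
P=o+d*(((o2-o)@n)/(d@n))[:,None]; print(P.round(4))
E
```

```text
[90, 90, 90, 90, 89, 90, 64, 50, 46, 48, 49, 49, 49, 44, 42, 42, 42, 42, 41, 41, 41, 40, 42, 40, 41, 41, 40, 42, 42, 40, 40, 39, 40, 41, 41, 40, 39, 41, 41, 39, 40, 41, 39, 39, 39, 41, 39, 40, 40, 40, 39, 39, 41, 39, 39, 40, 64, 85, 89, 89, 89, 88, 88, 89, 89]
[125, 128, 131, 131, 127, 124, 125, 110, 72, 53, 52, 53, 46, 43, 42, 43, 41, 42, 42, 41, 42, 40, 42, 42, 41, 43, 41, 42, 41, 41, 42, 41, 42, 42, 42, 40, 42, 46, 50, 51, 52, 51, 51, 51, 51, 51, 51, 51, 52, 51, 50, 50, 51, 68, 107, 114, 115, 113, 114, 113, 113, 113, 111, 112, 112]
[[ 5.037e-01 -2.850e-02  2.312e-01  4.000e-04]]
[[ 0.4793  0.089   0.2342]
 [ 0.463  -0.0265  0.2351]
 [ 0.4543 -0.1297  0.2424]]
```

```bash
python3 jog.py '{"x":[-0.0477,-0.0477,0,0,0,0],"y":[0,0,0,0,0,0],"z":[0,0,0.0425,0.0425,0.0425,0],"turn":[0,0,0,0,0,0],"jaw":[1,1,1,1,1,1]}' 20 && python3 jog.py '{"x":[0,0,0,0],"y":[0,0,0,0],"z":[0,0,0,0],"turn":[0,0,0,0],"jaw":[0.3,0.3,0.3,0.3]}'
python3 - <<'E'
from h import *
f=bot.grab_frame("wrist"); g=bot.grab_frame("side")
a=cv2.resize(f["img"],(480,360)); b=cv2.resize(g["img"][140:310,110:270],(320,340)); b=cv2.copyMakeBorder(b,0,20,0,0,0)
cv2.imwrite("pics/g1.png",np.hstack([a,b])[:,:,::-1])
E
```

```text
time: 3.25
tcp_pos: [0.4997, -0.027, 0.2054]
tool_rot: [-0.001, 0.998, -0.063, -0.004]
contact_force: [0.4, 0.5, 1.0]
opening: 1.002
gripper_force: 0.0
time: 3.75
tcp_pos: [0.5049, -0.028, 0.2099]
tool_rot: [0.0, 0.998, -0.063, 0.002]
contact_force: [-0.9, -0.0, 4.9]
opening: 0.534
gripper_force: 21.0
```

View pics/g1.png

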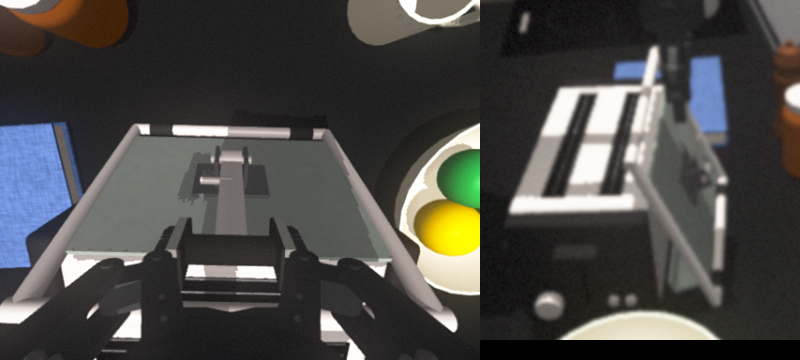

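The wrist and side views show the fingers straddling the dark foot bar by its flat ends. The opening is 45 mm, which matches the 46 mm foot. Next I swing the leg along its arc.

```bash
python3 jog.py '{"x":[0.0144,0.0144,0.0143,0.014,0.0135,0.0127,0.0118,0.0108,0.0094,0.0081,0.008,0],"y":[0,0,0,0,0,0,0,0,0,0,0,0],"z":[-0.0023,-0.0002,0.0014,0.0033,0.005,0.0066,0.0082,0.0095,0.0108,0.0119,0.0165,0],"turn":[0,0,0,0,0,0,0,0,0,0,0,0],"jaw":[0.3,0.3,0.3,0.3,0.3,0.3,0.3,0.3,0.3,0.3,0.3,0.3]}'
python3 - <<'E'
from h import *
f=bot.grab_frame("wrist"); g=bot.grab_frame("side")
a=cv2.resize(f["img"],(480,360)); b=cv2.resize(g["img"][140:310,110:270],(320,340)); b=cv2.copyMakeBorder(b,0,20,0,0,0)
cv2.imwrite("pics/g2.png",np.hstack([a,b])[:,:,::-1])
E
```

```text
time: 5.35
tcp_pos: [0.6365, -0.0451, 0.1381]
tool_rot: [0.0, 0.998, -0.064, 0.002]
contact_force: [0.9, -0.8, 1.0]
opening: 0.299
gripper_force: 0.0
```

View pics/g2.png

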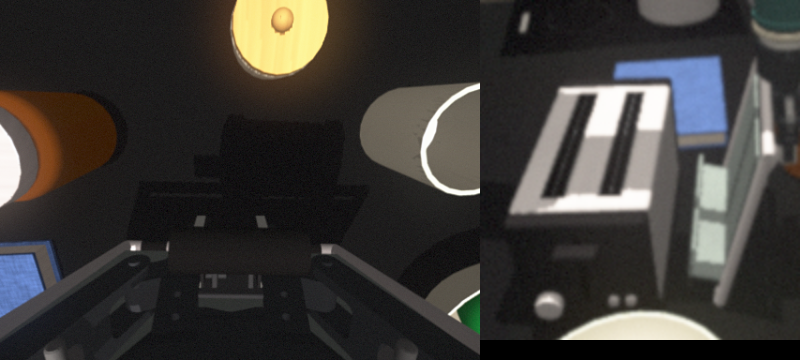

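The swing went wrong. The side view shows the stand pulled off the toaster and upright or reclining toward the gripper, and the foot has slipped out of the pads (grip 0). I'll look closer before moving.

```bash
python3 - <<'E'
from h import *
import pickle
fs={n:bot.grab_frame(n) for n in("side","top","wrist")}; pickle.dump(fs,open("f3.pkl","wb"))
def br(i): return np.clip(255*(i/255.)**.45,0,255).astype(np.uint8)
s=cv2.resize(br(fs["side"]["img"][150:300,170:280]),(400,545),interpolation=cv2.INTER_CUBIC)
t=cv2.resize(br(fs["top"]["img"][175:285,215:345]),(390,330),interpolation=cv2.INTER_CUBIC)
w=cv2.resize(br(fs["wrist"]["img"][180:384,90:420]),(390,241))
r=np.vstack([t,w]); s=cv2.copyMakeBorder(s,0,r.shape[0]-545,0,0,0)
cv2.imwrite("pics/g3.png",np.hstack([s,r])[:,:,::-1]); print(bot.sense()["tcp_pos"],bot.sense()["contact_force"],bot.sense()["torque"])
E
```

```text
[ 0.63385255 -0.04414007  0.13731224] [ 0.47303604 -0.79034763 -0.32993429] [-0.01808133 -0.107161    0.00139337]
```

View pics/g3.png

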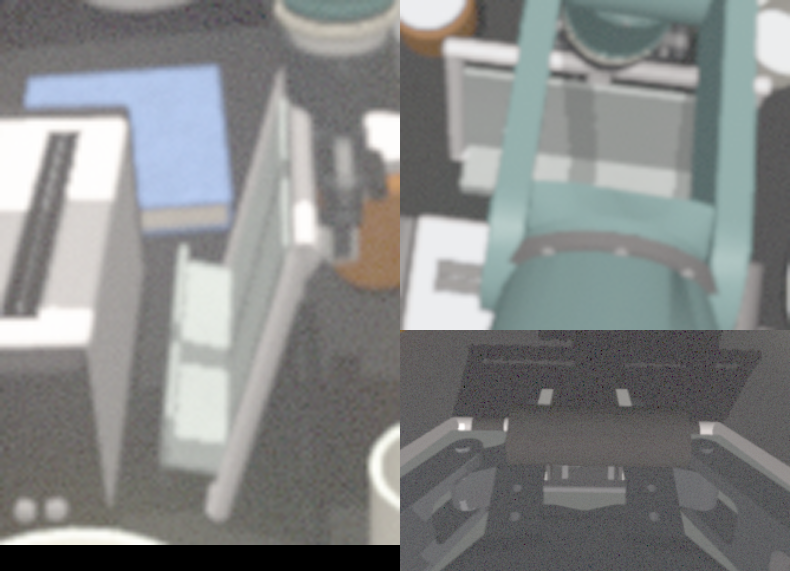

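Brightened view: in the side crop the rail runs (280,75)-(305,225) and the bottom corner is at (215,510). In the top crop the rail runs (450,45)-(770,88). The foot bar lies against the gripper, above the fingertips. I'll triangulate the stand's pose.

```bash
python3 - <<'E'
from h import *
import pickle
fs=pickle.load(open("f3.pkl","rb")); s,t,w=fs["side"],fs["top"],fs["wrist"]
print("rail",tri(s,[[247.5,171.5],[254,211]],t,[[232,190],[338,204]]).round(3))
print("bottom near",onz(s,[[229.5,290]],.007).round(3), "orig est bottom near")
# foot in wrist: ends; depth from 46 mm length
k=330/390; a=[90+(508-400)*k,180+(437-330)*k*1.0]; b=[90+(690-400)*k,180+(437-330)*k]
o,d=ray(w,[a,b]); ang=np.arccos(d[0]@d[1]); D=.023/np.tan(ang/2); m=d.mean(0); print(a,b,"foot",(o+m*D).round(3),"cam",o.round(3))
for L in(.05,.08,.1,.12): print(L,(o+m*L).round(3))
h=(np.array(a)+b)/2; print(proj(w,[[.634,-.044,.137]]))
E
```

```text
rail [[ 0.624  0.081  0.206  0.015]
 [ 0.587 -0.172  0.251  0.007]]
bottom near [[ 0.526 -0.159  0.007]] orig est bottom near
[181.3846153846154, 270.53846153846155] [335.38461538461536, 270.53846153846155] foot [ 0.664 -0.051  0.21 ] cam [ 0.709 -0.053  0.281]
0.05 [ 0.683 -0.052  0.24 ]
0.08 [ 0.667 -0.051  0.216]
0.1 [ 0.657 -0.051  0.2  ]
0.12 [ 0.646 -0.05   0.183]
[[245.87068492 244.69974283]]
```

The stand is reclined about 0.27 rad against the gripper, and its base has not moved. The leg is still folded and runs between the fingers, with the foot bar hooked on the +x side. I'll raise the tool so the palm clears the rail, then carry the stand back onto the toaster with the fingers between rail and foot.

```bash
python3 jog.py '{"x":[-0.002,-0.002,-0.002,-0.002,-0.002,0],"y":[0.0005,0.0005,0.0005,0.0005,0,0],"z":[-0.0085,-0.0085,-0.0085,-0.0085,-0.0085,0],"turn":[0,0,0,0,0,0],"jaw":[0.3,0.3,0.3,0.3,0.3,0.3]}'
python3 - <<'E'
from h import *
import pickle
fs={n:bot.grab_frame(n) for n in("side","top","wrist")}; pickle.dump(fs,open("f4.pkl","wb"))
def br(i): return np.clip(255*(i/255.)**.45,0,255).astype(np.uint8)
s=cv2.resize(br(fs["side"]["img"][150:300,170:280]),(400,545),interpolation=cv2.INTER_CUBIC)
w=cv2.resize(br(fs["wrist"]["img"][84:384,90:420]),(400,364)); w=cv2.copyMakeBorder(w,0,545-364,0,0,0)
cv2.imwrite("pics/g4.png",np.hstack([s,w])[:,:,::-1]); print(bot.sense()["tcp_pos"],bot.sense()["contact_force"])
E
```

```text
time: 6.35
tcp_pos: [0.6244, -0.0452, 0.1808]
tool_rot: [0.0, 0.998, -0.064, 0.001]
contact_force: [1.1, -0.3, 0.2]
opening: 0.3
gripper_force: 0.1
[ 0.62391192 -0.04507777  0.17961955] [ 1.40655728 -0.05049709  0.52382337]
```

View pics/g4.png

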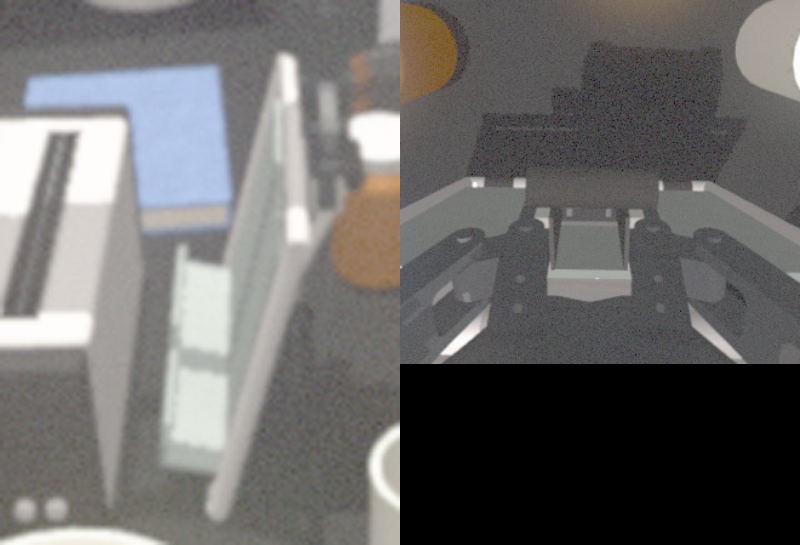

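The side view shows the stand still reclined, with its rail now against the fingers at (295,225) and the leg strip sticking out at the back at about (325,205). The wrist view shows the foot bar spanning (526-657, 170-207), on the camera side of the fingers. I'll locate it, then act.

```bash
python3 - <<'E'
from h import *
import pickle
fs=pickle.load(open("f4.pkl","rb")); s,t,w=fs["side"],fs["top"],fs["wrist"]
o,d=ray(w,[[194,239.5],[302,239.5]]); D=.023/np.tan(np.arccos(d[0]@d[1])/2); m=d.mean(0); m/=np.linalg.norm(m)
print("foot",(o+m*D).round(3),(o+m*(D-.007)).round(3),"cam",o.round(3))
# rail near end / far end in side, on the vertical plane through near y
def s_on_y(uv,y):
    o,d=ray(s,[uv]); return (o+d*((y-o[1])/d[0,1]))[0].round(3)
print("rail near",s_on_y([170+298/3.636,150+222/3.636],-.165),"rail far",s_on_y([170+288/3.636,150+62/3.636],.09))
print("leg",s_on_y([170+330/3.636,150+190/3.636],-.05),s_on_y([170+297/3.636,150+290/3.636],-.05))
E
```

```text
foot [ 0.645 -0.048  0.215] [ 0.648 -0.049  0.222] cam [ 0.7   -0.054  0.323]
rail near [ 0.587 -0.165  0.247] rail far [0.623 0.09  0.214]
leg [ 0.629 -0.05   0.187] [ 0.604 -0.05   0.102]
```

The foot is at x 0.645 and the rail at x 0.603, with the fingers (0.613-0.635) between them, so everything is hooked. I'll carry the stand back slowly.

```bash
for i in 1; do :; done; python3 jog.py '{"x":[-0.008,-0.008,-0.008,-0.008,-0.008,-0.006,-0.006,-0.006,-0.006,-0.006,-0.006],"y":[0,0,0,0,0,0,0,0,0,0,0],"z":[0,0,0,0,0,0,0,0,0,0,0],"turn":[0,0,0,0,0,0,0,0,0,0,0],"jaw":[0.3,0.3,0.3,0.3,0.3,0.3,0.3,0.3,0.3,0.3,0.3]}' && python3 jog.py '{"x":[-0.006,-0.006,-0.006,-0.006,-0.006,-0.006,-0.006,-0.006,-0.006,-0.006,0,0],"y":[0,0,0,0,0,0,0,0,0,0,0,0],"z":[0,0,0,0,0,0,0,0,0,0,0,0],"turn":[0,0,0,0,0,0,0,0,0,0,0,0],"jaw":[0.3,0.3,0.3,0.3,0.3,0.3,0.3,0.3,0.3,0.3,0.3,0.3]}'
python3 - <<'E'
from h import *
import pickle
fs={n:bot.grab_frame(n) for n in("side","top","wrist")}; pickle.dump(fs,open("f5.pkl","wb"))
s,w=fs["side"],fs["wrist"]
for n in ("side","wrist"): save(fs[n],f"pics/{n}5.png")
g=w["img"].mean(2)
p=proj(w,[[.506,-.029,.23]]); print(p)
c=int(p[0,0]); print(g[190:300,c].round().astype(int).tolist())
print(bot.sense()["contact_force"])
E
```

```text
time: 7.88
tcp_pos: [0.5478, -0.0354, 0.1795]
tool_rot: [-0.0, 0.998, -0.064, -0.0]
contact_force: [0.2, -0.5, -0.6]
opening: 0.297
gripper_force: 0.0
time: 9.38
tcp_pos: [0.489, -0.0279, 0.1797]
tool_rot: [-0.0, 0.998, -0.064, 0.0]
contact_force: [-0.9, 0.2, -0.0]
opening: 0.302
gripper_force: 0.3
[[243.74114553 267.81891646]]
[124, 124, 124, 127, 125, 124, 127, 122, 123, 123, 128, 125, 125, 126, 121, 124, 129, 125, 126, 125, 126, 127, 128, 128, 127, 124, 124, 125, 125, 126, 126, 125, 125, 125, 125, 126, 124, 124, 127, 126, 125, 126, 126, 127, 126, 123, 125, 92, 55, 39, 37, 40, 40, 43, 46, 44, 46, 44, 48, 43, 50, 50, 43, 47, 53, 54, 49, 54, 51, 56, 56, 55, 53, 56, 54, 57, 58, 58, 57, 55, 58, 58, 62, 59, 58, 54, 62, 59, 62, 60, 55, 71, 160, 209, 214, 215, 213, 213, 212, 207, 207, 207, 205, 208, 211, 209, 213, 207, 207, 206]
[-0.58446476  0.40093308  0.54707295]
```

```bash
python3 - <<'E'
from h import *
import pickle
fs=pickle.load(open("f5.pkl","rb")); s,w=fs["side"],fs["wrist"]
def br(i): return np.clip(255*(i/255.)**.6,0,255).astype(np.uint8)
a=cv2.resize(br(s["img"][140:310,110:270]),(360,382)); b=cv2.resize(br(w["img"]),(430,322)); b=cv2.copyMakeBorder(b,0,60,0,0,0)
cv2.imwrite("pics/g5.png",np.hstack([a,b])[:,:,::-1])
g=w["img"][255:263].mean((0,2)); print(g[150:345].round().astype(int).tolist())
E
```

```text
[122, 113, 104, 102, 101, 101, 100, 101, 101, 100, 101, 101, 99, 100, 100, 99, 99, 99, 99, 99, 101, 100, 99, 80, 57, 49, 49, 49, 51, 48, 50, 47, 49, 48, 49, 47, 47, 48, 50, 48, 47, 48, 48, 47, 48, 47, 47, 48, 47, 48, 48, 49, 48, 47, 48, 47, 49, 48, 48, 49, 48, 49, 48, 48, 49, 49, 47, 48, 49, 48, 48, 50, 49, 49, 49, 51, 52, 51, 50, 51, 51, 51, 51, 52, 51, 52, 52, 52, 53, 53, 53, 53, 53, 54, 53, 53, 54, 53, 56, 53, 56, 54, 54, 56, 54, 54, 54, 55, 55, 56, 55, 56, 55, 53, 56, 56, 55, 54, 55, 54, 54, 56, 54, 55, 54, 54, 54, 54, 54, 54, 54, 53, 53, 54, 53, 53, 52, 51, 52, 52, 52, 51, 51, 51, 51, 50, 52, 49, 51, 50, 50, 50, 49, 50, 49, 49, 47, 53, 90, 101, 102, 101, 101, 100, 102, 101, 101, 102, 102, 101, 100, 101, 101, 101, 101, 100, 101, 100, 100, 99, 100, 100, 99, 100, 100, 99, 100, 100, 100, 100, 100, 100, 101, 101, 102]
```

View pics/g5.png

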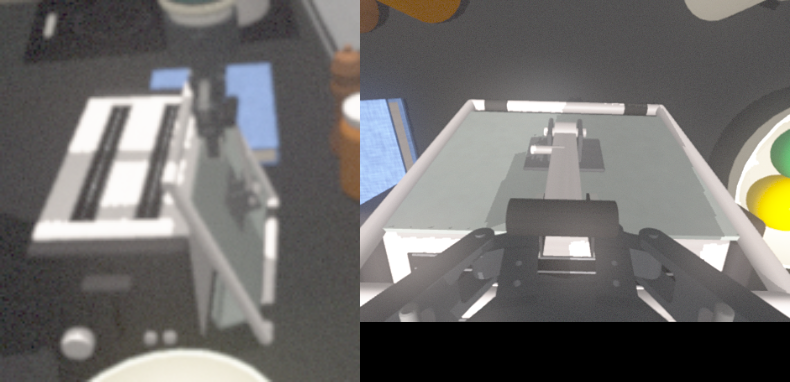

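The wrist view shows the stand lying back on the toaster, the folded leg running between the fingers, and the foot bar hooked on their near side. Now I pull the leg out with this loose hook, slowly, for the first half of the arc.

```bash
python3 jog.py '{"x":[0.0063,0.0063,0.0063,0.0063,0.0061,0.0061,0.0061,0.0061,0.0058,0.0058,0.0058,0.0058],"y":[0,0,0,0,0,0,0,0,0,0,0,0],"z":[-0.0006,-0.0006,-0.0006,-0.0006,0.0008,0.0008,0.0008,0.0008,0.0021,0.0021,0.0021,0.0021],"turn":[0,0,0,0,0,0,0,0,0,0,0,0],"jaw":[0.3,0.3,0.3,0.3,0.3,0.3,0.3,0.3,0.3,0.3,0.3,0.3]}'
cat > chk.py <<'E'
from h import *
import pickle,sys
s=bot.grab_frame("side");w=bot.grab_frame("wrist"); pickle.dump((s,w),open("chk.pkl","wb"))
s0=pickle.load(open("f5.pkl","rb"))["side"]
# rail near corner & side tube: compare brightness in side region near toaster/stand start pose
d=cv2.absdiff(s["img"],s0["img"]).mean(2)
print("diff around near side tube (start pose)",d[215:285,190:235].mean().round(1),"far rail",d[165:185,190:202].mean().round(1))
st=bot.sense(); print(st["tcp_pos"].round(4),st["contact_force"].round(2))
E
python3 chk.py
```

```text
time: 11.02
tcp_pos: [0.5614, -0.0371, 0.1702]
tool_rot: [-0.0, 0.998, -0.064, -0.0]
contact_force: [-0.4, -1.1, 0.3]
opening: 0.303
gripper_force: 0.0
diff around near side tube (start pose) 8.2 far rail 83.9
[ 0.5617 -0.0371  0.1702] [-0.31 -0.71 -0.07]
```

```bash
cat > tm.py <<'E'
from h import *
import pickle
s,w=pickle.load(open("chk.pkl","rb")); s0=pickle.load(open("f5.pkl","rb"))["side"]
for n,(x0,y0,x1,y1) in dict(nearRailEnd=(182,212,200,232),nearTube=(195,225,230,285),jar=(255,180,290,215),toasterKnob=(130,280,160,305)).items():
    T=s0["img"][y0:y1,x0:x1]; S=s["img"][y0-15:y1+15,x0-15:x1+45]
    r=cv2.matchTemplate(S,T,cv2.TM_CCOEFF_NORMED); _,v,_,l=cv2.minMaxLoc(r); print(n,round(v,3),l[0]-15,l[1]-15)
g=w["img"].mean(2)
p=proj(w,[[.49+.0,-.028,.23]]);print(p)
st=bot.sense()["tcp_pos"]; c=245
print("col245",g[60:330:3,c].round().astype(int).tolist())
E
python3 tm.py
```

```text
nearRailEnd 0.96 0 0
nearTube 0.94 0 0
jar 0.999 0 0
toasterKnob 0.995 0 0
[[246.39006545 456.04354858]]
col245 [35, 38, 35, 44, 33, 37, 38, 35, 38, 36, 40, 36, 35, 37, 37, 40, 38, 36, 37, 37, 35, 33, 25, 23, 31, 25, 27, 31, 32, 31, 31, 32, 32, 31, 34, 36, 36, 42, 37, 41, 38, 42, 40, 123, 181, 231, 193, 76, 43, 97, 98, 101, 101, 97, 102, 91, 44, 39, 41, 43, 44, 42, 46, 47, 47, 44, 45, 41, 43, 36, 61, 63, 63, 62, 59, 62, 61, 62, 55, 85, 94, 97, 94, 95, 91, 93, 90, 92, 95, 94]
```

The stand has not moved (all template shifts are 0) and the foot has swung out. Now the second half of the arc.

```bash
python3 jog.py '{"x":[0.0053,0.0053,0.0053,0.0053,0.0045,0.0045,0.0045,0.0045,0.0034,0.0034,0.0034,0.0034],"y":[0,0,0,0,0,0,0,0,0,0,0,0],"z":[0.0033,0.0033,0.0033,0.0034,0.0044,0.0044,0.0044,0.0044,0.0053,0.0053,0.0053,0.0053],"turn":[0,0,0,0,0,0,0,0,0,0,0,0],"jaw":[0.3,0.3,0.3,0.3,0.3,0.3,0.3,0.3,0.3,0.3,0.3,0.3]}'; python3 chk.py; python3 tm.py
```

```text
time: 12.62
tcp_pos: [0.6136, -0.0438, 0.1179]
tool_rot: [-0.0, 0.998, -0.064, -0.0]
contact_force: [-0.1, 0.7, 0.2]
opening: 0.303
gripper_force: 0.0
diff around near side tube (start pose) 12.2 far rail 86.1
[ 0.6134 -0.0437  0.1176] [0.32 0.44 0.22]
nearRailEnd 0.885 0 0
nearTube 0.874 0 0
jar 0.949 1 0
toasterKnob 0.994 0 0
[[246.88620642 749.59696137]]
col245 [57, 61, 56, 58, 54, 55, 50, 52, 49, 50, 51, 49, 48, 55, 51, 46, 44, 52, 47, 48, 48, 40, 33, 34, 37, 34, 33, 36, 32, 33, 32, 35, 37, 35, 34, 35, 35, 39, 38, 42, 36, 40, 49, 51, 59, 59, 62, 75, 235, 234, 235, 235, 236, 235, 236, 237, 238, 239, 238, 239, 240, 239, 242, 242, 242, 242, 243, 244, 243, 244, 244, 245, 245, 246, 246, 246, 246, 246, 247, 247, 246, 246, 247, 247, 247, 247, 247, 247, 247, 247]
```

```bash
python3 - <<'E'
from h import *
import pickle
s,w=pickle.load(open("chk.pkl","rb"))
H=np.array([.528,-.0315,.118]); e=np.array([.992,-.126,0]); y=np.array([.126,.992,0])
for ph in(.9,1.1,1.3,1.6,2.08):
    F=H+.115*(np.sin(ph)*e+np.array([0,0,np.cos(ph)])); print(ph,F.round(3),proj(w,[F-.023*y,F,F+.023*y]).round().tolist(),proj(s,[F]).round())
m=w["img"].mean(2)
for c in(200,230,245,260,290): print(c,m[150:215:2,c].round().astype(int).tolist())
print("row230",m[230,120:380:5].round().astype(int).tolist())
E
```

```text
0.9 [ 0.617 -0.043  0.189] [[314.0, 342.0], [242.0, 343.0], [170.0, 343.0]] [[256. 200.]]
1.1 [ 0.63  -0.044  0.17 ] [[304.0, 274.0], [243.0, 274.0], [181.0, 274.0]] [[261. 206.]]
1.3 [ 0.638 -0.045  0.149] [[296.0, 229.0], [243.0, 230.0], [190.0, 230.0]] [[264. 213.]]
1.6 [ 0.642 -0.046  0.115] [[285.0, 196.0], [244.0, 196.0], [202.0, 196.0]] [[266. 223.]]
2.08 [ 0.628 -0.044  0.062] [[275.0, 193.0], [244.0, 193.0], [213.0, 193.0]] [[260. 239.]]
200 [43, 48, 45, 53, 51, 46, 46, 51, 52, 50, 46, 48, 51, 45, 46, 48, 49, 50, 49, 51, 50, 51, 49, 51, 52, 54, 53, 53, 53, 52, 55, 55, 51]
230 [47, 49, 48, 48, 46, 48, 50, 40, 37, 35, 36, 38, 37, 35, 38, 41, 44, 47, 49, 52, 56, 58, 58, 57, 57, 58, 52, 56, 58, 57, 60, 63, 60]
245 [32, 34, 34, 37, 28, 38, 34, 36, 36, 35, 33, 35, 38, 40, 38, 36, 39, 48, 49, 51, 56, 59, 59, 59, 62, 51, 176, 235, 234, 234, 235, 233, 235]
260 [36, 29, 37, 34, 32, 35, 38, 31, 38, 31, 37, 33, 36, 41, 37, 39, 36, 47, 47, 52, 55, 54, 61, 61, 57, 55, 86, 141, 141, 140, 139, 145, 143]
290 [30, 37, 30, 34, 36, 35, 36, 31, 39, 34, 35, 38, 35, 35, 39, 38, 37, 36, 38, 32, 37, 35, 40, 40, 41, 41, 40, 38, 41, 44, 41, 46, 45]
row230 [60, 53, 53, 52, 56, 54, 58, 60, 53, 59, 58, 53, 58, 59, 59, 63, 62, 62, 106, 113, 62, 65, 67, 238, 241, 238, 240, 240, 121, 68, 65, 115, 114, 66, 60, 55, 58, 56, 59, 55, 53, 53, 51, 39, 41, 39, 38, 37, 37, 50, 49, 49]
```

The foot bar is centred at row 192 in the wrist view, which matches the stop position (predicted 193). The leg is down. I'll lift out, move above the rail's -y half and turn the gripper a quarter.

```bash
python3 jog.py '{"x":[0,0,0,0,-0.0502,-0.0502,-0.0502],"y":[0,0,0,0,0.0202,0.0202,0.0202],"z":[-0.03,-0.04,-0.055,-0.06,0,0,0],"turn":[0,0,0,0,0,0,0],"jaw":[0.3,0.3,0.3,0.3,0.6,1,1]}' && python3 jog.py '{"x":[0,0,0,0,0,0,0,0,0,0],"y":[0,0,0,0,0,0,0,0,0,0],"z":[0,0,0,0,0,0,0,0,0,0],"turn":[-0.1745,-0.1745,-0.1745,-0.1745,-0.1745,-0.1745,-0.1745,-0.1745,-0.1745,0],"jaw":[1,1,1,1,1,1,1,1,1,1]}'
python3 - <<'E'
from h import *
import pickle
fs={n:bot.grab_frame(n) for n in("side","top","wrist")}; pickle.dump(fs,open("f6.pkl","wb"))
def br(i): return np.clip(255*(i/255.)**.7,0,255).astype(np.uint8)
a=cv2.resize(br(fs["side"]["img"][140:310,150:290]),(340,413)); b=cv2.resize(br(fs["wrist"]["img"]),(460,345)); b=cv2.copyMakeBorder(b,0,68,0,0,0)
cv2.imwrite("pics/g6.png",np.hstack([a,b])[:,:,::-1]); st=bot.sense(); print(st["tcp_pos"],rot(st["tool_rot"]).round(3).tolist(),st["joints"].round(2))
E
```

```text
time: 13.6
tcp_pos: [0.4547, -0.085, 0.3036]
tool_rot: [0.0, 0.998, -0.063, 0.0]
contact_force: [0.4, -0.2, -0.4]
opening: 0.92
gripper_force: 0.0
time: 14.85
tcp_pos: [0.4562, -0.0847, 0.3034]
tool_rot: [0.0, 0.751, 0.66, 0.0]
contact_force: [-0.0, -0.3, -0.1]
opening: 1.0
gripper_force: 0.0
[ 0.45628472 -0.08474056  0.30336958] [[0.13, 0.991, 0.0], [0.991, -0.13, 0.0], [0.0, 0.0, -1.0]] [-0.33  0.09  1.68  0.    1.36 -0.2 ]
```

View pics/g6.png

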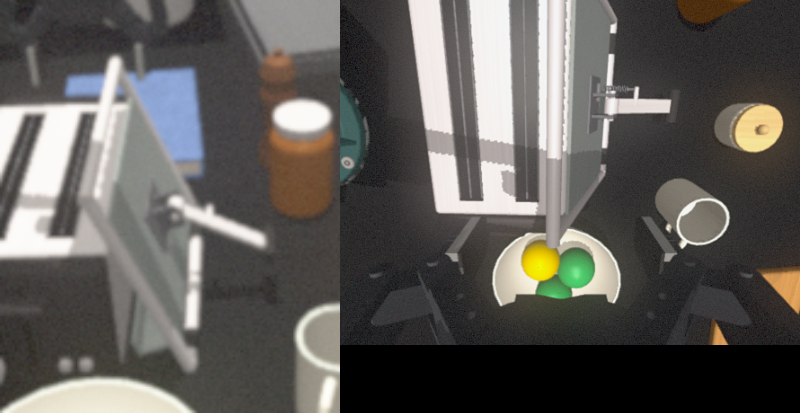

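The side view shows the leg fully down, with the foot at (265,240) and the stand still on the toaster. In the wrist view the rail runs straight down column ~213 of the right panel, ending at row 245, between the open fingers. Next I measure its axis numerically.

```bash
python3 - <<'E'
from h import *
import pickle
fs=pickle.load(open("f6.pkl","rb")); w,t=fs["wrist"],fs["top"]; g=w["img"].mean(2)
for r in(60,120,180,205,230,255,265): print(r,g[r,220:275:1].round().astype(int).tolist())
p=bot.sense()["tcp_pos"]
for z in(.225,.235): print(z,proj(w,[[p[0],p[1],z]]),proj(w,[[p[0]+.0992,p[1]-.0126,z]])-proj(w,[[p[0],p[1],z]]))
E
```

```text
60 [121, 230, 242, 241, 240, 240, 241, 240, 243, 242, 191, 162, 181, 198, 211, 220, 226, 237, 241, 242, 242, 242, 236, 228, 217, 207, 191, 177, 156, 128, 154, 235, 239, 232, 214, 170, 157, 154, 154, 155, 121, 91, 87, 86, 88, 87, 90, 89, 86, 86, 87, 87, 89, 89, 89]
120 [109, 186, 237, 239, 239, 240, 239, 241, 240, 221, 160, 167, 191, 209, 216, 225, 234, 241, 242, 243, 242, 236, 228, 217, 204, 191, 173, 145, 118, 151, 231, 235, 223, 198, 163, 153, 153, 153, 118, 90, 89, 85, 87, 92, 89, 90, 86, 86, 87, 86, 87, 85, 87, 86, 89]
180 [68, 90, 135, 144, 143, 143, 139, 148, 145, 122, 106, 112, 121, 129, 131, 138, 144, 148, 155, 149, 141, 133, 128, 125, 117, 105, 99, 138, 150, 139, 135, 128, 103, 94, 92, 91, 76, 66, 69, 69, 69, 64, 67, 64, 67, 69, 69, 67, 64, 64, 65, 63, 64, 65, 66]
205 [69, 93, 133, 144, 142, 145, 146, 145, 144, 111, 103, 114, 117, 127, 132, 136, 140, 146, 146, 141, 134, 127, 124, 116, 110, 102, 120, 140, 139, 136, 130, 109, 92, 93, 92, 77, 67, 66, 64, 64, 63, 70, 63, 67, 65, 67, 65, 66, 61, 66, 65, 65, 65, 65, 64]
230 [149, 139, 138, 142, 141, 141, 144, 144, 143, 112, 106, 1
[... 155 characters left out ...]
 85, 85, 87, 90, 86, 63, 38, 32, 30, 23]
255 [45, 48, 39, 46, 40, 42, 46, 45, 52, 89, 107, 118, 125, 130, 134, 136, 140, 139, 138, 131, 131, 123, 118, 110, 96, 88, 88, 89, 92, 91, 86, 94, 126, 220, 235, 233, 232, 211, 203, 195, 150, 103, 87, 73, 64, 57, 45, 42, 41, 37, 28, 35, 33, 39, 35]
265 [142, 143, 141, 142, 144, 144, 146, 146, 147, 108, 108, 119, 126, 130, 136, 140, 139, 140, 138, 135, 130, 124, 116, 108, 90, 101, 179, 227, 234, 233, 232, 230, 229, 230, 231, 228, 229, 228, 228, 228, 225, 226, 225, 222, 221, 219, 218, 214, 210, 207, 204, 203, 199, 194, 190]
0.225 [[244.91334899 199.7025198 ]] [[119.47673731  -0.55445864]]
0.235 [[244.8715159  203.72354814]] [[124.54540057  -0.58082517]]
```

The rail axis is 7 px (6 mm) toward -y of the tool, and its width of 13.6 mm agrees with z of about 0.23. I'll shift, descend and close at 20 N.

```bash
python3 jog.py '{"x":[0,0,0,0],"y":[-0.006,0,0,0],"z":[0.03,0.034,0.03,0],"turn":[0,0,0,0],"jaw":[1,1,1,1]}' 20 && python3 jog.py '{"x":[0,0,0,0,0,0],"y":[0,0,0,0,0,0],"z":[0,0,0,0,0,0],"turn":[0,0,0,0,0,0],"jaw":[0,0,0,0,0,0]}' 20
```

```text
time: 15.5
tcp_pos: [0.4486, -0.0834, 0.2076]
tool_rot: [-0.002, 0.751, 0.66, -0.001]
contact_force: [-0.5, 1.2, -0.5]
opening: 0.999
gripper_force: 0.0
time: 16.25
tcp_pos: [0.4501, -0.084, 0.2096]
tool_rot: [-0.0, 0.751, 0.661, -0.0]
contact_force: [-3.1, -0.5, 6.1]
opening: 0.155
gripper_force: 19.7
```

```bash
python3 jog.py '{"x":[0,0,0,0,0,0,0,0,0],"y":[0.008,0.008,0.008,0.008,0.0083,0.0083,0.0083,0.0083,0],"z":[-0.0023,-0.0023,-0.0023,-0.0023,-0.0011,-0.0011,-0.0011,-0.0011,0],"turn":[0,0,0,0,0,0,0,0,0],"jaw":[0,0,0,0,0,0,0,0,0]}'; python3 - <<'E'
from h import *
import pickle
s=bot.grab_frame("side"); pickle.dump(s,open("s7.pkl","wb")); s0=pickle.load(open("f6.pkl","rb"))["side"]
T=s0["img"][270:298,215:236]
r=cv2.matchTemplate(s["img"][255:313,195:260],T,cv2.TM_CCOEFF_NORMED); _,v,_,l=cv2.minMaxLoc(r); print(v,l[0]-20,l[1]-15)
E
```

```text
time: 17.38
tcp_pos: [0.5161, -0.0929, 0.2229]
tool_rot: [0.001, 0.751, 0.661, 0.0]
contact_force: [-1.4, -5.3, 1.6]
opening: 0.155
gripper_force: 20.3
0.8563345074653625 3 -3
```

```bash
python3 jog.py '{"x":[0,0,0,0,0,0,0,0],"y":[0.0083,0.0083,0.0083,0.0083,0.0082,0.0082,0.0082,0],"z":[0,0,0,0,0.0011,0.0011,0.0012,0],"turn":[0,0,0,0,0,0,0,0],"jaw":[0,0,0,0,0,0,0,0]}'; cat > m.py <<'E'
from h import *
import pickle
fs={n:bot.grab_frame(n) for n in("side","top","wrist")}; pickle.dump(fs,open("f8.pkl","wb")); s=fs["side"]["img"]; w=fs["wrist"]
st=bot.sense(); print(st["time"],st["tcp_pos"].round(4),st["contact_force"].round(1),st["torque"].round(2))
# white near side tube in the side view: bright, unsaturated pixels
hsv=cv2.cvtColor(s,cv2.COLOR_RGB2HSV); g=s.mean(2)
for r in range(205,300,6):
    row=g[r,205:285]; print(r,''.join(' .:-=+*#%@'[min(9,int(v/26))] for v in row))
E
python3 m.py
```

```text
time: 18.42
tcp_pos: [0.5736, -0.1001, 0.2197]
tool_rot: [0.001, 0.751, 0.661, 0.0]
contact_force: [-0.4, -4.8, 3.7]
opening: 0.156
gripper_force: 21.3
18.575 [ 0.5731 -0.1     0.2198] [-0.2 -5.7  3.1] [-0.75  0.15  0.05]
205 ---=+++++++++++++++++=+++===-:::--=+***+=--:...............::::.::::::::::::::::
211 ----========================-------++**+=-:..............::..:::::::.::::::::::.
217 ---::.::.:..:::....:.....:----------===--:................::..:::::::.:..:..:.:.
223 ----::.::.:-+****+++++===++=-------===-=+#%*=:.............:.:.:..:..:..:::.:...
229 ---::....:.-**#############+------===------=+*+=++-.............................
235 ---:....:.:=**#############+=----===--:......:-+*#*+-:..........................
241 --:.......:=**#############+----===--:...........::-=+***=:.....................
247 -:........-+***############+---====-:..................:-=+***=-:...............
253 :.........-+**#############+=--===-:.........................:::::..............
259 ..........:-=+*############+=-===-:........................... .................
265 .........:=*+==============--===--:...... ..................................:-==
271 .........-+**#####+============--:........ .........................-+%%#*======
277 ..........:-+*###########*+===--:....................... .........=%@%+=========
283 ........................:-===--:...... .... ................. . ..:=#@%*========
289 ........................:-===-:.................. ................:--====+#%@%%#
295 :........................................... .....................:-==========+*
```

```bash
python3 - <<'E'
from h import *
import pickle
s0=pickle.load(open("f6.pkl","rb"))["side"];fs=pickle.load(open("f8.pkl","rb"));s=fs["side"]; w=fs["wrist"]; t=fs["top"]
for n,f in(("start",s0),("now",s)):
    g=f["img"].mean(2)
    for r in(280,286,289,292,294): print(n,r,g[r,215:250].round().astype(int).tolist())
g=s["img"].mean(2)
print("foot area")
for r in range(240,268,2): print(r,g[r,255:285].round().astype(int).tolist())
E
```

```text
start 280 [109, 111, 106, 99, 100, 107, 118, 128, 135, 129, 102, 58, 44, 39, 41, 35, 32, 41, 41, 37, 37, 37, 37, 37, 41, 39, 41, 38, 39, 37, 38, 40, 35, 40, 39]
start 286 [34, 34, 31, 34, 35, 35, 55, 77, 91, 109, 118, 131, 141, 147, 141, 112, 69, 42, 40, 42, 43, 41, 36, 38, 36, 42, 43, 36, 37, 43, 43, 42, 42, 41, 36]
start 289 [36, 36, 41, 34, 36, 32, 32, 35, 55, 80, 98, 110, 123, 132, 139, 119, 76, 45, 45, 38, 39, 39, 38, 44, 37, 37, 41, 37, 35, 36, 37, 38, 40, 39, 43]
start 292 [35, 36, 30, 37, 36, 38, 34, 35, 31, 40, 59, 76, 89, 92, 85, 66, 44, 43, 43, 40, 41, 40, 39, 37, 39, 39, 38, 43, 41, 41, 42, 43, 40, 41, 38]
start 294 [38, 37, 32, 37, 38, 35, 36, 35, 37, 31, 32, 43, 46, 43, 43, 44, 42, 39, 42, 40, 39, 41, 43, 42, 39, 37, 42, 42, 41, 44, 37, 38, 42, 38, 40]
now 280 [48, 45, 47, 44, 51, 46, 56, 55, 61, 60, 58, 61, 69, 71, 74, 82, 105, 115, 110, 106, 99, 76, 50, 37, 32, 32, 32, 28, 31, 32, 33, 28, 29, 31, 25]
now 286 [45, 39, 35, 36, 36, 40, 39, 35, 34, 37, 39, 41, 32, 42, 63, 99, 112, 108, 106, 98, 83, 54, 39, 29, 36, 32, 24, 33, 32, 29, 34, 29, 31, 32, 32]
now 289 [43, 42, 3
[... 1529 characters left out ...]
8, 45, 44, 43, 39, 42, 33, 35, 35, 39, 43, 40, 39, 42, 37, 34, 41, 42]
258 [29, 27, 30, 31, 32, 29, 34, 32, 32, 29, 34, 29, 37, 29, 34, 32, 30, 36, 37, 37, 42, 40, 42, 37, 42, 40, 38, 43, 39, 41]
260 [29, 34, 32, 32, 35, 35, 34, 39, 35, 37, 32, 37, 31, 31, 34, 26, 37, 36, 40, 38, 39, 39, 32, 41, 38, 40, 41, 42, 34, 40]
262 [37, 35, 35, 38, 38, 38, 38, 41, 35, 39, 42, 40, 35, 34, 33, 36, 35, 34, 38, 39, 34, 38, 40, 37, 40, 40, 37, 39, 36, 41]
264 [38, 40, 37, 38, 34, 37, 41, 38, 35, 38, 42, 36, 39, 39, 38, 39, 35, 38, 40, 34, 36, 39, 42, 40, 40, 41, 38, 41, 49, 54]
266 [39, 40, 34, 41, 41, 38, 42, 41, 36, 41, 37, 41, 38, 35, 39, 40, 41, 33, 41, 40, 40, 41, 41, 51, 76, 111, 138, 160, 194, 213]
```

The bottom rail is still on the counter at the same image row, having slid about 7 mm. The foot needs a little more tipping to land, so I advance in small steps and watch the force.

```bash
python3 jog.py '{"x":[0,0,0],"y":[0.004,0.004,0],"z":[0.0006,0.0006,0],"turn":[0,0,0],"jaw":[0,0,0]}' && python3 jog.py '{"x":[0,0,0],"y":[0.003,0.003,0],"z":[0.0005,0.0006,0],"turn":[0,0,0],"jaw":[0,0,0]}'; cat > ft.py <<'E'
from h import *
import pickle
s=bot.grab_frame("side"); g=s["img"].mean(2); st=bot.sense(); p=st["tcp_pos"]; print(st["time"],p.round(4),st["contact_force"].round(1),st["torque"].round(2))
e=np.array([.9915,-.13,0]);y=np.array([.13,.9915,0]);z=np.array([0,0,1.])
# grip at stand y=-b ; bottom near end from side view
def cen(r0,r1,c0,c1,th):
    m=(g[r0:r1,c0:c1]>th); ys,xs=np.nonzero(m); return xs.mean()+c0,ys.max()+r0
c=cen(284,296,222,245,65); B=onz(s,[[c[0],290]],.007)[0]; print("bottom px",c,"pt",B.round(3))
G=p+[0,0,.019]; dx=(G-B)@e; print("rail-bottom along e",dx.round(4),"alpha",np.arctan2(dx,G[2]-.007).round(3), "dist",np.hypot(dx,G[2]-.007).round(4))
O=B+y*.115; O[2]=0
for a in(.12,.15,.18,.21,.24):
    ex=e*np.cos(a)-z*np.sin(a); ez=z*np.cos(a)+e*np.sin(a); F=O+ex*.101+ez*.028; F[2]+=.0; print(a,(F[2]).round(4),proj(s,[F,F-y*.023]).round(1).tolist())
for r in range(244,266,2): print(r,g[r,258:282].round().astype(int).tolist())
E
python3 ft.py
```

```text
time: 18.95
tcp_pos: [0.581, -0.1009, 0.2184]
tool_rot: [0.0, 0.751, 0.661, 0.0]
contact_force: [0.4, -5.1, 3.8]
opening: 0.156
gripper_force: 21.3
time: 19.32
tcp_pos: [0.5865, -0.1015, 0.2172]
tool_rot: [-0.0, 0.751, 0.661, 0.0]
contact_force: [0.2, -5.6, 2.7]
opening: 0.153
gripper_force: 21.4
19.375 [ 0.5865 -0.1015  0.2172] [-1.2 -4.8  3.3] [-0.73  0.17  0.03]
bottom px (np.float64(232.43103448275863), np.int64(292)) pt [ 0.534 -0.16   0.007]
rail-bottom along e 0.0448 alpha 0.193 dist 0.2335
0.12 0.0157 [[269.8, 254.2], [270.5, 260.0]]
0.15 0.0126 [[269.9, 255.0], [270.7, 260.8]]
0.18 0.0095 [[270.1, 255.9], [270.8, 261.7]]
0.21 0.0063 [[270.1, 256.7], [270.8, 262.5]]
0.24 0.0032 [[270.2, 257.6], [270.9, 263.4]]
244 [61, 89, 126, 152, 162, 152, 117, 74, 47, 43, 43, 41, 43, 35, 36, 43, 42, 41, 42, 40, 40, 43, 37, 39]
246 [41, 52, 78, 104, 134, 164, 168, 140, 95, 59, 50, 45, 45, 42, 41, 33, 40, 41, 42, 44, 40, 37, 38, 37]
248 [40, 41, 50, 64, 91, 118, 151, 165, 156, 121, 84, 60, 51, 45, 43, 40, 39, 41, 42, 36, 39, 41, 40, 37]
250 [44, 40, 40, 40, 50, 69, 101, 133, 158, 161, 124, 78, 54, 46, 41, 39, 41, 36, 39, 43, 39, 39, 41, 38]
252 [42, 42, 40, 43, 42, 45, 56, 85, 113, 139, 127, 90, 58, 47, 40, 41, 38, 42, 38, 38, 44, 43, 36, 39]
254 [39, 40, 43, 40, 36, 41, 34, 47, 62, 81, 89, 73, 61, 57, 47, 39, 39, 41, 38, 42, 44, 41, 38, 39]
256 [33, 31, 35, 31, 34, 32, 28, 26, 32, 43, 54, 58, 53, 50, 43, 42, 40, 42, 40, 39, 38, 39, 35, 39]
258 [30, 29, 29, 29, 28, 36, 34, 33, 29, 40, 46, 43, 35, 45, 38, 41, 37, 42, 40, 42, 39, 42, 41, 43]
260 [30, 41, 36, 38, 37, 31, 42, 38, 37, 36, 35, 33, 33, 32, 35, 34, 39, 40, 39, 40, 36, 43, 38, 41]
262 [41, 36, 37, 41, 41, 41, 41, 38, 39, 37, 34, 35, 36, 37, 42, 40, 43, 41, 41, 37, 41, 43, 39, 40]
264 [35, 37, 34, 36, 38, 38, 39, 40, 40, 40, 42, 38, 40, 42, 38, 41, 35, 36, 39, 41, 42, 41, 41, 38]
```

```bash
python3 jog.py '{"x":[0,0],"y":[0.003,0],"z":[0.0006,0],"turn":[0,0],"jaw":[0,0]}' && python3 jog.py '{"x":[0,0],"y":[0.003,0],"z":[0.0006,0],"turn":[0,0],"jaw":[0,0]}' && python3 jog.py '{"x":[0,0],"y":[0.003,0],"z":[0.0006,0],"turn":[0,0],"jaw":[0,0]}'; python3 ft.py
```

```text
time: 19.62
tcp_pos: [0.5881, -0.1012, 0.2163]
tool_rot: [-0.001, 0.751, 0.661, -0.001]
contact_force: [-3.2, -2.9, 5.2]
opening: 0.156
gripper_force: 21.5
time: 19.88
tcp_pos: [0.5912, -0.1013, 0.2152]
tool_rot: [-0.001, 0.751, 0.661, -0.0]
contact_force: [-3.7, -0.3, 0.6]
opening: 0.156
gripper_force: 21.6
time: 20.12
tcp_pos: [0.595, -0.1021, 0.2148]
tool_rot: [-0.001, 0.751, 0.661, -0.0]
contact_force: [-4.1, 0.3, -1.7]
opening: 0.151
gripper_force: 22.4
20.175 [ 0.5949 -0.1021  0.2148] [-4.1  0.5 -0.2] [0.15 0.7  0.25]
bottom px (np.float64(230.2258064516129), np.int64(292)) pt [ 0.528 -0.159  0.007]
rail-bottom along e 0.0588 alpha 0.253 dist 0.2343
0.12 0.0157 [[267.8, 254.2], [268.5, 260.0]]
0.15 0.0126 [[267.9, 255.1], [268.6, 260.9]]
0.18 0.0095 [[268.1, 255.9], [268.7, 261.7]]
0.21 0.0063 [[268.1, 256.7], [268.8, 262.5]]
0.24 0.0032 [[268.2, 257.6], [268.9, 263.4]]
244 [64, 88, 117, 148, 177, 177, 148, 99, 60, 46, 41, 40, 39, 39, 41, 41, 44, 39, 40, 40, 43, 38, 39, 41]
246 [44, 52, 66, 95, 129, 160, 176, 165, 131, 87, 57, 51, 48, 45, 41, 38, 42, 38, 40, 38, 38, 39, 41, 40]
[... 223 characters left out ...]
38, 44, 39, 37, 43, 46, 64, 86, 116, 138, 129, 91, 64, 46, 43, 38, 36, 38, 38, 38, 40, 41, 43]
254 [38, 40, 34, 36, 40, 37, 34, 37, 38, 59, 83, 87, 69, 59, 49, 43, 37, 35, 43, 40, 40, 40, 40, 38]
256 [31, 35, 35, 35, 30, 31, 30, 32, 31, 34, 49, 55, 57, 54, 51, 42, 39, 41, 43, 41, 36, 39, 38, 40]
258 [32, 32, 29, 32, 31, 29, 31, 31, 29, 35, 39, 39, 37, 36, 34, 39, 37, 40, 37, 40, 39, 38, 42, 39]
260 [33, 37, 38, 39, 39, 35, 37, 40, 43, 37, 30, 31, 35, 34, 34, 30, 36, 38, 41, 42, 42, 37, 38, 40]
262 [32, 37, 41, 38, 38, 39, 37, 39, 38, 38, 35, 36, 34, 37, 36, 35, 38, 40, 42, 39, 42, 38, 39, 39]
264 [38, 37, 42, 39, 38, 39, 37, 39, 36, 41, 41, 42, 36, 38, 45, 34, 45, 40, 42, 42, 39, 39, 34, 43]
```

The foot landed in the first of those steps. The last two overshot and pivoted the stand on its foot. I'll back off 6 mm.

```bash
python3 jog.py '{"x":[0,0,0],"y":[-0.003,-0.003,0],"z":[0,0,0],"turn":[0,0,0],"jaw":[0,0,0]}'; python3 ft.py | head -4; python3 jog.py '{"x":[0,0,0],"y":[0,0,0],"z":[0.001,0,0],"turn":[0,0,0],"jaw":[0,0,0]}'; python3 ft.py | head -4
```

```text
time: 20.55
tcp_pos: [0.5896, -0.1021, 0.2156]
tool_rot: [0.001, 0.751, 0.661, 0.0]
contact_force: [-0.3, -1.7, -2.7]
opening: 0.154
gripper_force: 21.8
20.6 [ 0.5896 -0.1021  0.2156] [-0.9 -2.7 -2.1] [-0.24  0.11  0.18]
bottom px (np.float64(230.4375), np.int64(292)) pt [ 0.529 -0.159  0.007]
rail-bottom along e 0.053 alpha 0.229 dist 0.2337
0.12 0.0157 [[268.0, 254.2], [268.7, 260.0]]
time: 20.98
tcp_pos: [0.5897, -0.1022, 0.2152]
tool_rot: [0.001, 0.751, 0.661, 0.0]
contact_force: [-2.5, -2.8, 5.9]
opening: 0.154
gripper_force: 22.2
21.025 [ 0.5897 -0.1022  0.2152] [-2.6 -3.   5.7] [-0.29  0.51  0.28]
bottom px (np.float64(230.19354838709677), np.int64(292)) pt [ 0.528 -0.159  0.007]
rail-bottom along e 0.0537 alpha 0.232 dist 0.2335
0.12 0.0157 [[267.8, 254.2], [268.4, 260.0]]
```

Pressing down 1 mm raised the upward force by about 8 N, so both supports carry load. I'll press slightly more and firm up the grip.

```bash
python3 jog.py '{"x":[0,0,0,0,0],"y":[0,0,0,0,0],"z":[0.0005,0,0,0,0],"turn":[0,0,0,0,0],"jaw":[0,0,0,0,0]}' 60; python3 ft.py; python3 - <<'E'
from h import *
import pickle
fs={n:bot.grab_frame(n) for n in("side","top","wrist")}; f0=pickle.load(open("f0.pkl","rb"))
s=fs["side"]["img"].mean(2)
for r in range(160,300,7): print(r,''.join(' .:-=+*#%@'[min(9,int(v/26))] for v in s[r,185:285]))
# other things unmoved?
for n,(x0,y0,x1,y1) in dict(jar=(205,155,245,195),mill=(178,163,205,195),salt=(280,138,313,172),mug=(322,168,370,206),bowl=(343,228,430,318),book=(108,214,204,290)).items():
    T=f0["top"]["img"][y0:y1,x0:x1]; r=cv2.matchTemplate(fs["top"]["img"][y0-12:y1+12,x0-12:x1+12],T,cv2.TM_CCOEFF_NORMED); _,v,_,l=cv2.minMaxLoc(r); print(n,round(v,2),l[0]-12,l[1]-12)
E
```

```text
time: 21.65
tcp_pos: [0.5898, -0.1022, 0.2152]
tool_rot: [0.001, 0.751, 0.661, 0.0]
contact_force: [-3.9, -2.4, 7.9]
opening: 0.144
gripper_force: 58.4
21.7 [ 0.5898 -0.1022  0.2152] [-2.8 -2.3  8.9] [-0.28  0.65  0.23]
bottom px (np.float64(230.0), np.int64(292)) pt [ 0.528 -0.159  0.007]
rail-bottom along e 0.0543 alpha 0.235 dist 0.2336
0.12 0.0157 [[267.6, 254.2], [268.3, 260.0]]
0.15 0.0126 [[267.7, 255.1], [268.4, 260.9]]
0.18 0.0095 [[267.9, 255.9], [268.5, 261.7]]
0.21 0.0063 [[267.9, 256.7], [268.6, 262.5]]
0.24 0.0032 [[268.0, 257.6], [268.7, 263.4]]
244 [86, 111, 143, 171, 177, 155, 108, 62, 43, 43, 41, 40, 40, 42, 41, 44, 40, 37, 39, 36, 41, 48, 42, 41]
246 [45, 67, 90, 124, 156, 175, 167, 127, 86, 57, 47, 45, 46, 43, 42, 37, 38, 39, 41, 42, 37, 41, 40, 40]
248 [39, 37, 52, 68, 98, 130, 162, 170, 160, 125, 85, 64, 50, 44, 43, 41, 38, 42, 41, 36, 42, 38, 41, 39]
250 [39, 39, 42, 44, 55, 80, 107, 140, 165, 169, 128, 83, 58, 42, 40, 41, 40, 40, 40, 41, 36, 38, 44, 42]
252 [38, 38, 44, 40, 42, 44, 65, 88, 120, 144, 135, 96, 65, 53, 44, 36, 40, 38, 42, 40, 38, 42, 38, 40]
254 
[... 2083 characters left out ...]
...:--------::........--=+**###########+-:--====--:..... ....................................
265 ...........:------:.........:=******+=========---=====-:.......................................::-==
272 ............:----::.........:=+*############+======--:.................................:+%%#+=======
279 .............:---:..........:::::::----===+++++===-:............ ........... .........:+*+==========
286 :.............:::.........................-=+===-:.....................................-=+#%%%*+====
293 ::.........................................::::........................ ....... ... ..:--===========
jar 0.99 0 0
mill 1.0 0 0
salt 0.7 -1 0
mug 0.31 10 -12
bowl 0.7 0 0
book 1.0 0 0
```

The recline is about 0.23 rad, between the foot-lift limit (0.14) and the bottom-lift limit (0.29). The stand is clear of the toaster and the other things are in place. The mug is hidden from the top camera, so I'll check it in the side view and then hand in.

```bash
python3 - <<'E'
from h import *
import pickle
f0=pickle.load(open("f0.pkl","rb"))["side"]["img"]; s=bot.grab_frame("side")["img"]
ok=True
for n,(x0,y0,x1,y1) in dict(mug=(266,262,312,325),salt=(295,235,332,275),bowl=(120,292,245,380)).items():
    r=cv2.matchTemplate(s[y0-4:y1+4,x0-10:x1+10],f0[y0:y1,x0:x1],cv2.TM_CCOEFF_NORMED); _,v,_,l=cv2.minMaxLoc(r); print(n,round(v,2),l[0]-10,l[1]-4); ok&=abs(l[0]-10)<3
st=bot.sense(); print(st["time"],st["gripper_force"],st["contact_force"].round(1))
if ok: print(bot.finish_job())
E
```

```text
mug 0.99 0 0
salt 1.0 0 0
bowl 1.0 0 0
21.9 58.448490500450134 [-4.  -2.2  8.2]
the job is handed in; nothing more can be done
None
```

I've handed the job in at about 22 s; no verdict came back, but by my measurements the stand is on its bottom rail and lowered leg, reclined about 0.23 rad, clear of the toaster and gripped at about 58 N on the bowl-side half of its top rail; the first try at the leg pulled the stand off the toaster onto the gripper (about 0.27 rad), so I set it back and redid it, and nothing else shifted in the camera checks.

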